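Lock the T-bolt into the clamping rail

ROBOT

A 6-joint arm with a two-finger parallel gripper is mounted at the origin on a cart in front of the work surface, level with it; the furniture and walls round the work are solid. World frame = base frame: x ahead of the robot, y to its left, z up, the work surface at z = 0. Lengths are in m, angles in degrees, forces in N, time in s.
With the tool pointing down it reaches from about 0.325 to 0.925 m from the base axis. Payload 3.1 kg.
Tool frame: the origin (TCP) lies between the finger pads; the fingertips stand 14 mm ahead of it and the grasp point (between the pads) lies 5 mm behind it; z points along the fingers, y is the line along which they close (so a half turn about z gives the same grasp; the last joint's range is limited). The gripper opens to 85 mm and grips with 20 to 120 N. Pads are 22 mm wide; open, the fingers measure 114 mm over their backs; the gripper's body (76 mm by 85 mm) begins 54 mm behind the grasp point. The pads swing forward as they close: fully open they stand 13 mm farther back than shut.
Start: joints at [-72.433, 12.427, 92.441, -0, 75.132, -6.429], TCP at [0.254, -0.571, 0.245] pointing down, gripper open.
Joint ranges: [-157.48, 157.48], [-44.54, 120.13], [17.64, 146.25], [-64.5, 244.5], [7.68, 150.69], [-147.95, 147.95]. Speed limits (degrees/s): [159.86, 159.86, 180, 180, 180, 180].

INTERFACE

Orientations are given as a 3x3 rotation matrix whose columns are the frame's x, y, z axes.
In Python, from workcell import arm, viewer gives the robot as it stands.
- The arm moves only by the tool apply_moves, never from a script. Its argument "deltas" is one flat list of numbers, 7 for each row, row after row: the shift along the tool's x, y, z in cm, then the turn, a rotation vector about the tool's x, y, z in degrees, then the gripper's target within -1 to 1 (shut at 1, half-way at 0, fully open at -1). In form: [dx, dy, dz, ax, ay, az, jaw, dx, dy, dz, ax, ay, az, jaw, ...]. A call has 1 to 8 rows; each row shifts and turns the commanded pose from where the row before left it, along the tool's axes as they then stand; what a row does not reach is not made up. A row lasts 1/10 s, in which the tool goes at most 50 mm and 8.59 degrees, less where a joint would pass 70% of its speed; a pose out of reach is approached as far as the arm can. A call is refused whole if a number of a shift passes 5 or a number of a turn 8.59, either way. A call with a gripper value outside its range is refused whole. The fingers move at their own pace and stop on an object; "squeeze" is the grip in N (left out, the last holds). Time passes only in rows, so rows that do not move let the fingers close. It gives the time, the measured TCP pose, the force, the opening and the grip force at its end, in the units of the state.
- arm.observe(): the state, without advancing time (a new reading comes with each control period).
- viewer.snapshot(name): name is "scene" or "top"; returns the picture (420x560x3 uint8, red, green, blue); there is no depth.
- viewer.camera_info(name): a dict with "fx", "fy", "cx", "cy" (pixels), "extrinsics" (4x4, takes a point from camera to world coordinates). Camera axes: x right, y down, z forward; pixel columns grow to the right and rows downward; lengths in m; the calibration is good to about 2 mm. A picture is of the moment at which its call begins. camera_info takes no time and is no camera call.
- arm.close_job(): hands the job in; it is judged then, once.
The state is a dict: "time_s": time; "joint_positions": joint angles; "joint_vel": joint speeds; "joint_torque": joint torques, N m; "tool_pos": TCP position; "orientation": TCP orientation; "wrist_force": force on the tool from outside, world axes, zero at the start; "wrist_torque": the same for the moment, N m; "gripper_width": opening from 0.0 (shut) to 1.0 (fully open); "grip_force": force on a finger pad.
Only numpy, scipy, OpenCV 4.12 (cv2) and the standard library are available. Lean on these libraries where they do the work, as an engineer would, in place of code of your own. Each camera call takes 0.05 s, during which the arm holds its last target. There are 200 camera calls.

TASK

Fit the hold-down T-bolt to the clamping rail: lift it out of its wooden stand, pass its T-shaped foot straight down through the slot in the rail's top until its collar sits on the rail, and turn it a quarter turn so that the foot lies across underneath the slot and cannot be pulled out. Let go of it and leave it standing upright there; do not knock the brown carton, the brush or the pliers lying near the work about.

Things in the scene. Friction and masses are not known exactly. Their poses are not given: they have to be found in the camera images.
- bolt_handle (a point): Centre of the handle bar of the loose steel T-bolt (0.30 kg, 93 mm tall in all). The handle is a flat-sided bar at the top, 60 mm long (bolt x) by 16 mm wide (bolt y) by 24 mm high; grip it across its 16 mm width from above. Bolt z points up. Below it: a 12 mm round stem on the bolt's axis, a hexagon about 22 mm wide whose top is 41 mm below this point, and a 40 mm round collar whose underside is 56 mm below this point. The bolt looks the same after a half turn.
- bolt_collar (a point): Middle of the underside of the T-bolt's collar (40 mm across, 5 mm thick), on the bolt's axis, 56 mm below bolt_handle. At the start the collar rests on the stand's top, 40 mm above the bench.
- bolt_foot (a point): Centre of the T-bolt's foot: a cross-bar 46 mm long (bolt x, parallel to the handle bar) by 14 mm wide (bolt y) by 12 mm high, 19 mm below bolt_collar. The foot's top is 13 mm and its bottom 25 mm below the collar's underside.
- rail_slot (a point): Centre of the slot, at the top surface of the rail (60 mm above the bench). The rail is a grey fixed inverted channel with a bright flat top plate 160 mm long (its x) by 110 mm wide (its y) and 8 mm thick, hollow underneath down to the bench. The through slot is 58 mm long along the rail's x and 22 mm wide along its y. When the collar sits on the rail, the foot is 5 mm clear below the plate's underside, and the bolt turns freely either way (no stops).
- stand: Fixed wooden block 96 x 66 mm, 40 mm high, origin at the middle of its underside. Its top has a pocket 54 mm long (stand x) by 22 mm wide, 32 mm deep, in which the bolt's foot hangs at the start; lift the bolt about 30 mm to clear it.
- carton: Loose closed light-brown carton 63 x 86 mm, 40 mm high, standing on the front part of the bench to one side of the rail (a similar one far back right is not meant); origin in the middle of its underside. A bystander.
- brush: Loose flat brush with a red handle, 32 x 166 mm, 12 mm high, lying on the bench; origin in the middle of its underside. A bystander.
- pliers: Loose pliers 183 mm long, 12 mm high, lying on the bench; origin in the middle of the underside. A bystander.
Mind the look-alikes: they are no part of the job. Of the things that look like the part that bears rail_slot, take the one that is nearest to the robot's base at the start.

How it is judged:
By the outcome, as a careful person would: the job done as asked, in the order asked, and still so for the second after the job is handed in, with the robot touching nothing.
It also fails if it takes over 46 s, if anything falls off the work surface, if the arm or the gripper's body presses on something with over 40 N, if the wrist force passes 120 N, or if a joint passes its speed limit or range.

## Working session

There is one attempt and no reset: what is moved stays moved. The work goes in short steps, Python scripts to look and compute and a tool call to move; the robot and the scene stay as the last step left them, time stands still between calls to the robot, and variables do not carry over. Pictures are saved under pics/ and viewed, at most 10 in all, crops included, and the job is handed in when it is done.

Besides the shell and the picture viewer there is one more tool, called after "Request:" by a JSON object that holds its "method" and its "body", one argument or row to a line. apply_moves: Moves the arm, as the interface text tells. Its arguments: {"type":"object","properties":{"deltas":{"type":"array","items":{"type":"number"}},"squeeze":{"type":"number"}},"required":["deltas"]}

```bash
mkdir -p pics; cat > h.py <<'E'
import numpy as np, cv2
from workcell import arm, viewer
def snap(n,f):
    im=viewer.snapshot(n); cv2.imwrite('pics/'+f,im[:,:,::-1]); return im
def ray(n,u,v,z):
    c=viewer.camera_info(n); T=np.array(c['extrinsics'])
    d=T[:3,:3]@np.array([(u-c['cx'])/c['fx'],(v-c['cy'])/c['fy'],1]); o=T[:3,3]
    return (o+d*(z-o[2])/d[2])
def proj(n,p):
    c=viewer.camera_info(n); T=np.linalg.inv(np.array(c['extrinsics']))
    q=T[:3,:3]@np.array(p)+T[:3,3]; return q[0]/q[2]*c['fx']+c['cx'],q[1]/q[2]*c['fy']+c['cy']
E
python3 - <<'E'
from h import *
a=snap('top','top0.png'); b=snap('scene','scene0.png')
for n in('top','scene'):
    c=viewer.camera_info(n);print(c['fx'],c['cx'],c['cy'],np.round(c['extrinsics'],3).tolist())
print(arm.observe())
E
```

```text
409.7833664871307 275.98621763506105 209.3125153520568 [[0.021, -0.994, 0.107, 0.5], [-1.0, -0.022, 0.001, -0.005], [0.002, -0.107, -0.994, 1.112], [0.0, 0.0, 0.0, 1.0]]
456.0425192995847 277.63026868873163 209.94991522285935 [[-0.841, -0.333, 0.427, 0.083], [-0.542, 0.51, -0.668, 0.817], [0.004, -0.793, -0.609, 0.852], [0.0, 0.0, 0.0, 1.0]]
{'time_s': 0.1, 'joint_positions': array([-7.24332474e+01,  1.24720266e+01,  9.25212990e+01, -8.03249834e-05,
        7.51326953e+01, -6.42921170e+00]), 'joint_vel': array([-0.01572537, -0.14327831, -0.28000472, -0.03573061,  0.02328627,
        0.00259012]), 'joint_torque': array([-1.27849409e-03, -3.98081160e+01, -3.04969740e+01, -1.59253977e-04,
        4.28163417e-03,  1.13319743e-05]), 'tool_pos': array([ 0.25396582, -0.57028901,  0.24408489]), 'orientation': array([[ 9.13574039e-01,  4.06671899e-01, -6.65131099e-04],
       [ 4.06672369e-01, -9.13571666e-01,  2.09649862e-03],
       [ 2.44942149e-04, -2.18579715e-03, -9.99997581e-01]]), 'wrist_force': array([-0.80315184, -0.74037816,  0.34063058]), 'wrist_torque': array([ 0.03837362, -0.03909451, -0.00601849]), 'grip_force': 0.0, 'gripper_width': 0.996265987089226}
```

View pics/top0.png

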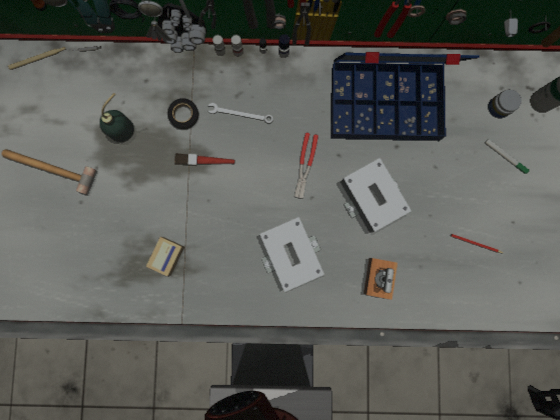

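View pics/scene0.png

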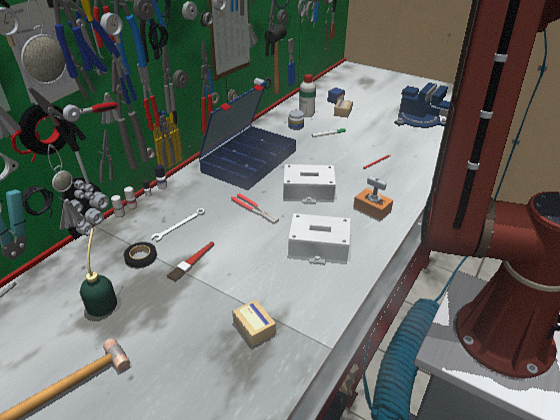

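The top view shows two grey rails with slots, A at (291,254) and B at (377,194). The bolt is in its orange-brown stand at (381,279), the carton at (165,257), the brush at (205,160) and the pliers at (306,165). Rail candidates are A and B; A is nearer the base (the black/red thing at the bottom, near (250,400)). There is only one bolt candidate, at (381,279). Next is a close crop to check the choice, plus the measurement.

```bash
cat > m.py <<'E'
from h import *
a=cv2.imread('pics/top0.png'); b=cv2.imread('pics/scene0.png')
t=cv2.resize(a[200:310,240:420],None,fx=4,fy=4,interpolation=cv2.INTER_CUBIC)
s=cv2.resize(b[165:270,270:410],None,fx=4,fy=4,interpolation=cv2.INTER_CUBIC)
cv2.imwrite('pics/cropt.png',t);cv2.imwrite('pics/crops.png',s)
for c in [(291,254),(377,194)]:
    p=ray('top',*c,.06);print('rail',p,np.hypot(*p[:2]))
g=cv2.cvtColor(a,cv2.COLOR_BGR2GRAY)
# plate A contour: bright
m=(g>150).astype(np.uint8); m[:205]=0; m[300:]=0; m[:,:245]=0; m[:,335:]=0
cs,_=cv2.findContours(m,cv2.RETR_CCOMP,cv2.CHAIN_APPROX_NONE)
for c in sorted(cs,key=cv2.contourArea)[-3:]:
    r=cv2.minAreaRect(c); print('c',cv2.contourArea(c),r)
    w=np.array([ray('top',*q,.06)[:2] for q in cv2.boxPoints(r)]);print(w.mean(0),np.linalg.norm(w-np.roll(w,1,0),axis=1),[np.degrees(np.arctan2(*(w[i]-w[i-1])[::-1])) for i in range(4)])
hsv=cv2.cvtColor(a,cv2.COLOR_BGR2HSV)
m=cv2.inRange(hsv,(5,100,60),(22,255,255)); m[:250]=0;m[305:]=0;m[:,:355]=0;m[:,410:]=0
c=np.vstack([c for c in cv2.findContours(m,0,1)[0] if cv2.contourArea(c)>8]); r=cv2.minAreaRect(c);print(r)
w=np.array([ray('top',*q,.04)[:2] for q in cv2.boxPoints(r)]);print('stand',w.mean(0),np.linalg.norm(w-np.roll(w,1,0),axis=1),[np.degrees(np.arctan2(*(w[i]-w[i-1])[::-1])) for i in range(4)])
E
python3 m.py
```

```text
rail [ 0.49989861 -0.04519317  0.06      ] 0.5019372880958989
rail [ 0.659331   -0.26543837  0.06      ] 0.710756567447336
c 29.5 ((296.7500305175781, 223.25003051757812), (5.656853675842285, 6.363960266113281), 45.0)
[ 0.57884083 -0.05860069] [0.01451762 0.0164417  0.01453506 0.01642474] [np.float64(46.05447083309561), np.float64(-43.83215363976493), np.float64(-134.01226842327196), np.float64(136.1071665003032)]
c 281.5 ((291.5154724121094, 253.65980529785156), (25.992860794067383, 12.184155464172363), 66.03751373291016)
[ 0.50088551 -0.04645979] [0.0658667  0.03120637 0.06595433 0.03101599] [np.float64(25.207981673686763), np.float64(-64.88803930684001), np.float64(-154.95764482688568), np.float64(114.95000611327708)]
c 2478.5 ((291.715576171875, 253.8362274169922), (62.50186538696289, 42.14936447143555), 66.80140686035156)
[ 0.50093753 -0.04687947] [0.15812325 0.10842598 0.15883144 0.10683243] [np.float64(24.641974042565334), np.float64(-65.53881246214621), np.float64(-155.93452162573666), np.float64(114.08298088844684)]
((381.29730224609375, 278.2838134765625), (25.837799072265625, 37.483009338378906), 8.972625732421875)
stand [ 0.44274155 -0.28044393] [0.06620263 0.0962248  0.06683763 0.09615441] [np.float64(82.36440694906082), np.float64(-9.194999598119761), np.float64(-97.71258251993206), np.float64(170.4253393890437)]
```

View pics/cropt.png

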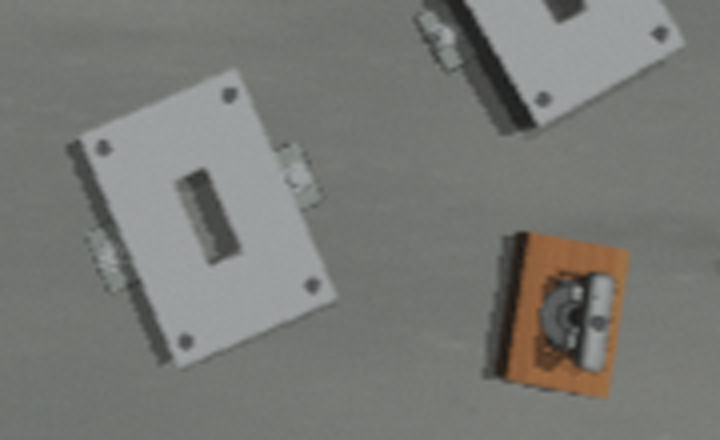

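View pics/crops.png

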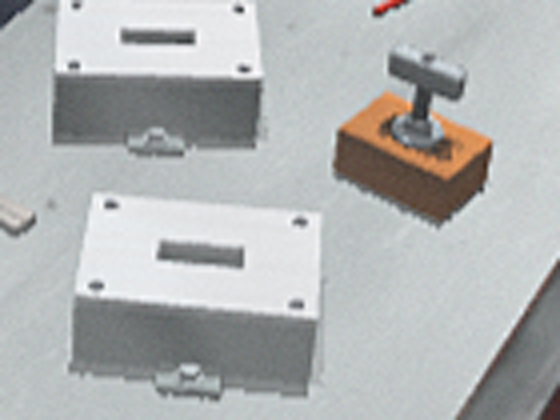

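The crops confirm rail A as the near one (slot about (291.5,253.7), plate axis about 24.6°). The bolt's handle bar has its centre dot at about (389.5,280.6) in top and (377,179.5) in scene. I'll triangulate that dot and get the bar's angle.

```bash
python3 - <<'E'
from h import *
print(ray('top',389.5,280.6,.108),ray('scene',377,179.5,.108))
# bar ends (top-face centreline), crops /4 + offset
for n,e in (('top',[(602,274),(593,370)]),('scene',[(394,50),(462,72)])):
    o=(240,200) if n=='top' else (270,165)
    P=[ray(n,x/4+o[0],y/4+o[1],.108)[:2] for x,y in e]
    d=P[0]-P[1];print(n,P,np.linalg.norm(d),np.degrees(np.arctan2(d[1],d[0])))
# slot in scene
for q in [(157,240),(244,247),(244,268),(157,260)]: print(ray('scene',q[0]/4+270,q[1]/4+165,.06))
print(proj('scene',(.501,-.0465,.06)))
E
```

```text
[ 0.44107494 -0.28276185  0.108     ] [ 0.43980256 -0.28279619  0.108     ]
top [array([ 0.47013282, -0.2854267 ]), array([ 0.41266035, -0.27951419])] 0.05777579008705841 -5.873663743214354
scene [array([ 0.46510395, -0.27896257]), array([ 0.41181358, -0.27922947])] 0.0532910408397911 0.2869618805480536
[ 0.52947665 -0.04272298  0.06      ]
[ 0.47609924 -0.06856402  0.06      ]
[ 0.46585639 -0.04887704  0.06      ]
[ 0.51895115 -0.02422737  0.06      ]
(np.float64(319.0663165164003), np.float64(227.8988209445438))
```

Request:
{"method": "apply_moves", "body": {
  "deltas": [3.6,-2.33,1.0,0,0,0,-1,3.6,-2.33,1.0,0,0,0,-1,3.6,-2.33,1.0,0,0,0,-1,3.6,-2.33,1.0,0,0,0,-1,3.6,-2.33,1.0,0,0,0,-1,3.6,-2.33,1.0,0,0,0,-1,3.6,-2.33,1.0,0,0,0,-1,3.6,-2.33,1.0,0,0,0,-1]
}}

```text
time_s: 0.9
tool_pos: [0.4419, -0.2818, 0.1645]
orientation: [[0.914, 0.406, -0.0], [0.406, -0.914, 0.0], [-0.0, -0.0, -1.0]]
wrist_force: [0.6, 0.2, 0.1]
gripper_width: 1.002
grip_force: 0.0
```

Request:
{"method": "apply_moves", "body": {
  "deltas": [0,0,0,0,0,6,-1,0,0,0,0,0,6,-1,0,0,0,0,0,6,-1,0,0,0,0,0,6,-1,0,0,0,0,0,6,-1,0,0,0,0,0,0,-1,0,0,0,0,0,0,-1]
}}

```text
time_s: 1.6
tool_pos: [0.4413, -0.2834, 0.1649]
orientation: [[0.995, -0.102, -0.001], [-0.102, -0.995, 0.0], [-0.001, -0.0, -1.0]]
wrist_force: [-0.4, 0.1, 1.0]
gripper_width: 1.002
grip_force: 0.0
```

```bash
cat > d.py <<'E'
import sys
from h import *
s=arm.observe();R=np.array(s['orientation']);p=np.array(s['tool_pos'])
print(s['time_s'],p,'yaw',np.degrees(np.arctan2(R[1,0],R[0,0])),'tilt',R[2,:2],'q6',s['joint_positions'][5],s['wrist_force'],s['gripper_width'],s['grip_force'])
if len(sys.argv)>3: print('tool delta cm',R.T@(np.array([float(x) for x in sys.argv[1:4]])-p)*100)
E
python3 d.py .4405 -.2828 .093
```

```text
1.6 [ 0.44125017 -0.28335744  0.16493564] yaw -5.875264893104307 tilt [-0.0006657  -0.00041921] q6 55.49868086433732 [-0.38413362  0.05920915  0.99757571] 1.0024819349432992 0.0
tool delta cm [-0.07554044 -0.0447562   7.19363504]
```

Request:
{"method": "apply_moves", "body": {
  "deltas": [-0.08,-0.04,1.2,0,0,0,-1,0,0,1.2,0,0,0,-1,0,0,1.2,0,0,0,-1,0,0,1.2,0,0,0,-1,0,0,1.2,0,0,0,-1,0,0,1.2,0,0,0,-1,0,0,0,0,0,0,-1]
}}

```text
time_s: 2.3
tool_pos: [0.4392, -0.2818, 0.0907]
orientation: [[0.995, -0.105, -0.004], [-0.105, -0.995, 0.003], [-0.004, -0.003, -1.0]]
wrist_force: [-0.7, -0.5, -0.0]
gripper_width: 1.0
grip_force: 0.0
```

Request:
{"method": "apply_moves", "body": {
  "deltas": [0,0,0,0,0,0,1,0,0,0,0,0,0,1,0,0,0,0,0,0,1,0,0,0,0,0,0,1,0,0,0,0,0,0,1,0,0,0,0,0,0,1,0,0,0,0,0,0,1,0,0,0,0,0,0,1],
  "squeeze": 60
}}

```text
time_s: 3.1
tool_pos: [0.4411, -0.2833, 0.0938]
orientation: [[0.995, -0.105, 0.001], [-0.105, -0.995, -0.0], [0.001, 0.0, -1.0]]
wrist_force: [-0.4, 0.9, 3.4]
gripper_width: 0.175
grip_force: 60.8
```

Request:
{"method": "apply_moves", "body": {
  "deltas": [0,0,-0.8,0,0,0,1,0,0,-1.2,0,0,0,1,0,0,-1.2,0,0,0,1,0,0,-1.2,0,0,0,1,0,0,-1.4,0,0,0,1,0,0,-1.4,0,0,0,1,0,0,-1.0,0,0,0,1,0,0,0,0,0,0,1]
}}

```text
time_s: 3.9
tool_pos: [0.442, -0.2841, 0.1779]
orientation: [[0.995, -0.105, 0.004], [-0.105, -0.995, -0.003], [0.004, 0.003, -1.0]]
wrist_force: [0.9, 1.1, -2.7]
gripper_width: 0.176
grip_force: 60.2
```

```bash
python3 d.py .500 -.0465 .175
python3 - <<'E'
from h import *
b=snap('scene','s1.png'); cv2.imwrite('pics/c1.png',cv2.resize(b[110:230,290:450,::-1],None,fx=4,fy=4,interpolation=cv2.INTER_CUBIC))
E
```

```text
3.9 [ 0.44199184 -0.2841495   0.17787651] yaw -6.001821122326462 tilt [0.0038403  0.00265575] q6 55.611430968819526 [ 0.94965478  1.06762611 -2.72080243] 0.17552932979810096 60.19934892654419
tool delta cm [  3.28302539 -24.24192937   0.23588073]
```

View pics/c1.png

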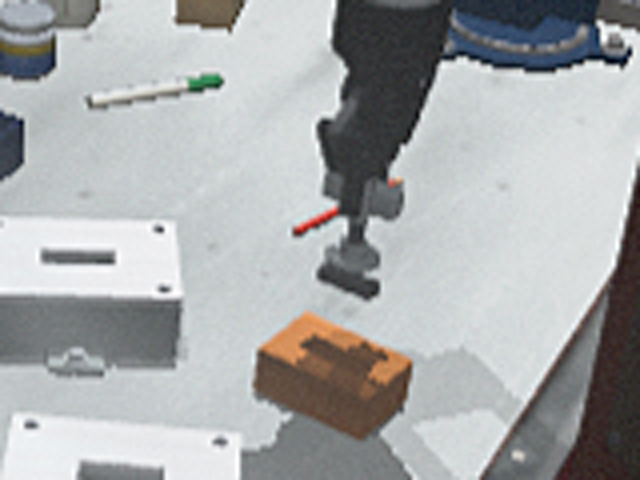

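The crop shows the bolt held upright with its foot clear of the stand (foot near (350,280)). Next I move it over the slot and line it up.

Request:
{"method": "apply_moves", "body": {
  "deltas": [0.41,-3.03,0,0,0,0,1,0.41,-3.03,0,0,0,0,1,0.41,-3.03,0,0,0,0,1,0.41,-3.03,0,0,0,0,1,0.41,-3.03,0,0,0,0,1,0.41,-3.03,0,0,0,0,1,0.41,-3.03,0,0,0,0,1,0.41,-3.03,0,0,0,0,1]
}}

```text
time_s: 4.75
tool_pos: [0.4981, -0.0441, 0.1743]
orientation: [[0.995, -0.105, -0.002], [-0.105, -0.995, 0.0], [-0.002, -0.0, -1.0]]
wrist_force: [1.0, 0.2, -2.9]
gripper_width: 0.173
grip_force: 60.1
```

Request:
{"method": "apply_moves", "body": {
  "deltas": [0,0,0,0,0,-6.1,1,0,0,0,0,0,-6.1,1,0,0,0,0,0,-6.1,1,0,0,0,0,0,-6.1,1,0,0,0,0,0,-6.2,1,0,0,0,0,0,0,1,0,0,0,0,0,0,1,0,0,0,0,0,0,1]
}}

```text
time_s: 5.55
tool_pos: [0.4984, -0.0454, 0.1749]
orientation: [[0.91, 0.415, -0.001], [0.415, -0.91, 0.0], [-0.001, -0.001, -1.0]]
wrist_force: [-0.4, -1.3, -3.0]
gripper_width: 0.172
grip_force: 60.2
```

```bash
python3 d.py .500 -.0465 .175; sleep 0
```

```text
5.55 [ 0.49842047 -0.04540377  0.1748918 ] yaw 24.505470046820516 tilt [-0.0006563  -0.00053041] q6 52.24848178734866 [-0.41629834 -1.2927399  -2.95754831] 0.17185314346178812 60.23545503616333
tool delta cm [ 0.09824849  0.16525875 -0.01097176]
```

Request:
{"method": "apply_moves", "body": {
  "deltas": [0.1,0.16,0.6,0,0,0,1,0,0,0.8,0,0,0,1,0,0,0.8,0,0,0,1,0,0,0.6,0,0,0,1,0,0,0,0,0,0,1,0,0,0,0,0,0,1]
}}

```text
time_s: 6.15
tool_pos: [0.5001, -0.0464, 0.1469]
orientation: [[0.909, 0.416, -0.001], [0.416, -0.909, 0.0], [-0.001, -0.0, -1.0]]
wrist_force: [-0.3, -0.1, -3.1]
gripper_width: 0.177
grip_force: 60.2
```

```bash
python3 d.py .500 -.0465 .1138
python3 - <<'E'
from h import *
b=snap('scene','s2.png'); cv2.imwrite('pics/c2.png',cv2.resize(b[165:270,265:385,::-1],None,fx=5,fy=5,interpolation=cv2.INTER_CUBIC))
E
```

```text
6.15 [ 0.50008356 -0.04643353  0.14692106] yaw 24.589857069742607 tilt [-0.00059106 -0.00048845] q6 52.09215418987487 [-0.34382235 -0.1362349  -3.05085279] 0.17684066669863988 60.20915508270264
tool delta cm [-0.00840652  0.00418434  3.31211032]
```

View pics/c2.png

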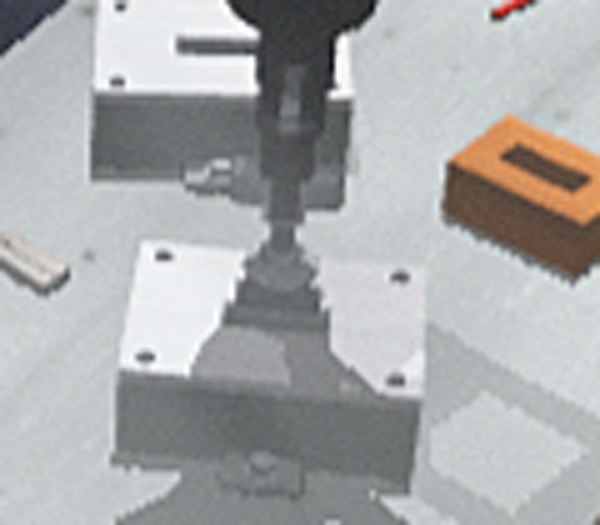

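The crop shows the foot just above the slot, parallel to it, spanning about x 225–330 at y 310–325. I'll lower it gently and watch the force.

Request:
{"method": "apply_moves", "body": {
  "deltas": [0,0,0.4,0,0,0,1,0,0,0.4,0,0,0,1,0,0,0.4,0,0,0,1,0,0,0,0,0,0,1]
}}

```text
time_s: 6.6
tool_pos: [0.4996, -0.0463, 0.1344]
orientation: [[0.909, 0.416, -0.002], [0.416, -0.909, 0.0], [-0.001, -0.001, -1.0]]
wrist_force: [0.0, -1.1, -3.7]
gripper_width: 0.175
grip_force: 60.2
```

Request:
{"method": "apply_moves", "body": {
  "deltas": [0,0,0.4,0,0,0,1,0,0,0.5,0,0,0,1,0,0,0.5,0,0,0,1,0,0,0.3,0,0,0,1,0,0,0,0,0,0,1,0,0,0,0,0,0,1]
}}

```text
time_s: 7.2
tool_pos: [0.5002, -0.0465, 0.1182]
orientation: [[0.909, 0.416, -0.0], [0.416, -0.909, 0.0], [-0.0, -0.0, -1.0]]
wrist_force: [-0.6, 0.7, -2.2]
gripper_width: 0.175
grip_force: 60.2
```

Request:
{"method": "apply_moves", "body": {
  "deltas": [0,0,0.15,0,0,0,1,0,0,0.15,0,0,0,1,0,0,0.1,0,0,0,1,0,0,0,0,0,0,1,0,0,0,0,0,0,1]
}}

```text
time_s: 7.7
tool_pos: [0.5003, -0.0465, 0.1143]
orientation: [[0.909, 0.416, -0.0], [0.416, -0.909, 0.0], [-0.0, -0.0, -1.0]]
wrist_force: [-0.8, -0.5, -2.9]
gripper_width: 0.175
grip_force: 60.2
```

Request:
{"method": "apply_moves", "body": {
  "deltas": [0,0,0.05,0,0,0,1,0,0,0.05,0,0,0,1,0,0,0,0,0,0,1,0,0,0,0,0,0,1]
}}

```text
time_s: 8.1
tool_pos: [0.5005, -0.0465, 0.1138]
orientation: [[0.909, 0.416, 0.0], [0.416, -0.909, -0.0], [0.0, 0.0, -1.0]]
wrist_force: [-0.8, 0.5, 2.4]
gripper_width: 0.178
grip_force: 60.8
```

The collar is seated (force went from −3 to +2.4 N). Now the quarter turn.

Request:
{"method": "apply_moves", "body": {
  "deltas": [0,0,0,0,0,-4,1,0,0,0,0,0,-7,1,0,0,0,0,0,-7,1,0,0,0,0,0,-7,1,0,0,0,0,0,-7,1,0,0,0,0,0,-7,1,0,0,0,0,0,-7,1,0,0,0,0,0,0,1]
}}

```text
time_s: 8.9
tool_pos: [0.5009, -0.047, 0.1137]
orientation: [[0.332, 0.943, 0.002], [0.943, -0.332, -0.001], [-0.0, 0.002, -1.0]]
wrist_force: [0.3, -1.8, 1.1]
gripper_width: 0.179
grip_force: 60.6
```

Request:
{"method": "apply_moves", "body": {
  "deltas": [0,0,0,0,0,-7,1,0,0,0,0,0,-7,1,0,0,0,0,0,-7,1,0,0,0,0,0,-7,1,0,0,0,0,0,-7,1,0,0,0,0,0,-7,1,0,0,0,0,0,-2,1,0,0,0,0,0,0,1]
}}

```text
time_s: 9.7
tool_pos: [0.5014, -0.0466, 0.1138]
orientation: [[-0.414, 0.91, 0.003], [0.91, 0.414, -0.0], [-0.001, 0.002, -1.0]]
wrist_force: [1.9, 0.5, 1.0]
gripper_width: 0.175
grip_force: 60.5
```

```bash
python3 d.py .5005 -.0465 .1138
```

```text
9.7 [ 0.50138919 -0.04657191  0.11375149] yaw 114.4384334078231 tilt [-0.00122846  0.00240672] q6 -37.770301588875 [1.89775826 0.53732842 1.00521881] 0.17479774112284469 60.48729658126831
tool delta cm [ 0.04332767 -0.07796592 -0.00509166]
```

Request:
{"method": "apply_moves", "body": {
  "deltas": [0,0,0,0,0,0,0.4,0,0,0,0,0,0,0.2,0,0,0,0,0,0,0,0,0,0,0,0,0,-0.4,0,0,0,0,0,0,-1,0,0,0,0,0,0,-1,0,0,0,0,0,0,-1,0,0,0,0,0,0,-1]
}}

```text
time_s: 10.5
tool_pos: [0.5003, -0.0465, 0.1133]
orientation: [[-0.416, 0.909, -0.0], [0.909, 0.416, 0.0], [0.0, -0.0, -1.0]]
wrist_force: [-0.8, -0.3, 0.1]
gripper_width: 0.995
grip_force: 0.0
```

Request:
{"method": "apply_moves", "body": {
  "deltas": [0,0,-0.5,0,0,0,-1,0,0,-1,0,0,0,-1,0,0,-1.5,0,0,0,-1,0,0,-2,0,0,0,-1,0,0,-3,0,0,0,-1,0,0,-3,0,0,0,-1,0,0,-2,0,0,0,-1,0,0,0,0,0,0,-1]
}}

```text
time_s: 11.3
tool_pos: [0.5031, -0.0471, 0.2484]
orientation: [[-0.416, 0.909, 0.009], [0.909, 0.416, -0.002], [-0.006, 0.007, -1.0]]
wrist_force: [-0.3, 0.6, -0.1]
gripper_width: 1.004
grip_force: 0.0
```

```bash
python3 d.py
python3 - <<'E'
from h import *
b=snap('scene','s3.png'); cv2.imwrite('pics/c3.png',cv2.resize(b[150:360,220:420,::-1],None,fx=2.8,fy=2.8,interpolation=cv2.INTER_CUBIC))
E
```

```text
11.3 [ 0.50306015 -0.04711161  0.24835273] yaw 114.5960092865685 tilt [-0.00579028  0.00748097] q6 -37.91230439043226 [-0.31986016  0.57743583 -0.12599337] 1.0035742741121019 0.0
```

View pics/c3.png

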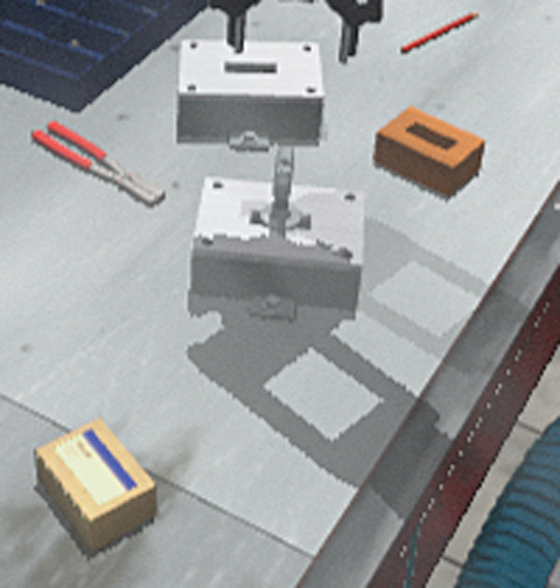

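The bolt stands upright in the near rail, collar at (280,217), with its handle across the slot. The pliers, carton and everything else in this crop are undisturbed, and the gripper is clear. I'm handing the job in.

```bash
python3 -c "
from workcell import arm
print(arm.close_job())"
```

```text
the job is handed in; nothing more can be done
None
```

The T-bolt is seated in the near rail, turned a quarter turn, released and standing upright; the pliers and carton look undisturbed, the brush was never approached, and the job was handed in at about 11 s.

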